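Tip a spot tile out of its holder and lay it on the drainer

ROBOT

A 6-joint arm with a two-finger parallel gripper is mounted at the origin on a cart in front of the work surface, level with it; the furniture and walls round the work are solid. World frame = base frame: x ahead of the robot, y to its left, z up, the work surface at z = 0. Lengths are in m, angles in degrees, forces in N, time in s.
With the tool pointing down it reaches from about 0.35 to 0.85 m from the base axis. Payload 8.1 kg.
Tool frame: the origin (TCP) lies midway between the tips of the shut fingers; the grasp point (between the pads) lies 19 mm behind it; z points along the fingers, y is the line along which they close (so a half turn about z gives the same grasp; the last joint's range is limited). The gripper opens to 85 mm and grips with 20 to 120 N. Pads are 22 mm wide; open, the fingers measure 114 mm over their backs; the gripper's body (76 mm by 85 mm) begins 54 mm behind the grasp point. The pads swing forward as they close: fully open they stand 13 mm farther back than shut.
Start: joints at [-73.763, 7.471, 85.268, -0, 87.261, -4.893], TCP at [0.216, -0.56, 0.231] pointing down, gripper open.
Joint ranges: [-169.43, 169.43], [-51.17, 129.36], [1.28, 143.12], [-76.62, 256.62], [0, 156.53], [-152.29, 152.29]. Speed limits (degrees/s): [136.94, 136.94, 159.86, 180, 180, 180].

INTERFACE

Orientations are given as a 3x3 rotation matrix whose columns are the frame's x, y, z axes.
In Python, from bench import get_state, get_image, hand_in gives the robot as it stands.
- The arm moves only by the shell command python3 -m inch 'ROWS' [FORCE]. ROWS is JSON, a list of rows, each a list of 5 numbers: the shift along the tool's x, y, z in cm, then the turn about the tool's z in degrees, then the opening, from 0 (shut) to 1 (fully open). A call has exactly 10 rows; each row is the pose to reach, as a shift and turn from the pose commanded when the call began, along the tool's axes at that moment; what a row does not reach only later rows make up. A row lasts 1/8 s, in which the tool goes at most 62.5 mm and 10.7 degrees, less where a joint would pass 70% of its speed; a pose out of reach is approached as far as the arm can. A call with a gripper value outside its range is refused whole. The fingers move at their own pace and stop on an object; FORCE is the grip in N (left out, the last holds). Time passes only in rows, so rows that repeat a pose let the fingers close, or fill a call up. It gives the time, the measured TCP pose, the force, the opening and the grip force at its end, in the units of the state.
- get_state(): the state, without advancing time (a new reading comes with each control period).
- get_image(name): name is "scene" or "top" or "wrist"; returns a dict with "pixels" (420x560x3 uint8, blue, green, red), "vertical_fov" (degrees; the focal length in pixels is half the picture's height over the tangent of half this angle, whatever the lens; pixels are square), "cx", "cy" (the principal point, pixels), "R" (3x3) and "t" (3): a world point X has camera coordinates R X + t. Camera axes: x right, y down, z forward; pixel columns grow to the right and rows downward; lengths in m; the calibration is good to about 2 mm. A picture is of the moment at which its call begins. There is no depth.
- hand_in(): hands the job in; it is judged then, once.
The state is a dict: "time_s": time; "q": joint angles; "joint_vel": joint speeds; "joint_efforts": joint torques, N m; "eef_pos": TCP position; "ee_rot": TCP orientation; "wrist_force": force on the tool from outside, world axes, zero at the start; "torque": the same for the moment, N m; "finger_gap": opening from 0.0 (shut) to 1.0 (fully open); "finger_force": force on a finger pad.
Only numpy, scipy, OpenCV 4.12 (cv2) and the standard library are available. Lean on these libraries where they do the work, as an engineer would, in place of code of your own. Each camera call takes 0.05 s, during which the arm holds its last target. There are 200 camera calls.

TASK

The white spot tile lies flush in its tipping holder, with no edge to get hold of. Press down on the tile at the holder's open end until the other end stands fully up, then take the tile by its raised end, lift it out and lay it face up, flat and centred along the two rails of the wire drainer, between the upturned ends. Set it down rather than dropping it, let go, and leave the sample pot and the sample cup standing where they are.

Things in the scene. Friction and masses are not known exactly. Their poses are not given: they have to be found in the camera images.
- tile: White ceramic spot tile, 150 x 60 x 8 mm (x, y, z), about 0.16 kg, ten shallow ringed spots on its upper face. Origin: centre of its underside; x along its length, y across, z up out of the spotted face. It starts in the holder, its centre over the holder's origin and x along the holder's x, its top face 1 mm below the tops of the holder's side walls.
- holder: Grey fixed tipping holder, 170 x 76 x 46 mm, a trough closely round the tile. Origin: centre of its underside, on the bench; x along its length, z up. Side walls 5 mm thick, inner faces at y = +-33 mm, tops at z = 46 mm, run the whole length; a wall closes the +x end; the -x end is open. The tile lies on a thin steel bed (top at z = 37 mm) with a cross pivot at x = -23 mm, z = 35 mm.
- bed (a joint): Tip angle of the holder's bed, rad: 0 level as at the start, 0.45 at its stop, with the +x end of the tile up. Stiff enough to stay where it is left.
- drainer: Fixed drainer of steel wire, 204 x 76 x 80 mm: two round rails 8 mm thick along its x, at y = +-18 mm, tops 55 mm above the bench; both ends turn up to 80 mm, 188 mm clear between them. Legs are within 20 mm of the ends. Origin: on the bench under the middle; x along the rails, z up. The laid tile's underside is 55 mm above the bench; either end may point either way.
- pot: White-capped sample pot, 46 mm across, 66 mm tall, standing loose on the bench; origin at the centre of its underside. Not to be disturbed.
- cup: Sample cup with a white screw cap, 48 mm across, 60 mm tall, standing loose on the bench; origin at the centre of its underside. Not to be disturbed.
- press_point (a point): Point fixed to the holder near its open end, on the level tile's top face: 62 mm from the tile's centre towards the holder's -x, mid-width, 45 mm above the bench. Pressing the tile down here with 4 to 8 N tips tile and bed together about the pivot: this point of the tile sinks about 17 mm inside the trough and the tile's +x end rises about 43 mm, clear above the walls.

How it is judged:
By the outcome, as a careful person would: the job done as asked, in the order asked, and still so for the second after the job is handed in, with the robot touching nothing.
It also fails if it takes over 54 s, if anything falls off the work surface, if the arm or the gripper's body presses on something with over 40 N, if the wrist force passes 120 N, or if a joint passes its speed limit or range.

## Working session

There is one attempt and no reset: what is moved stays moved. The work goes in short steps, Python scripts to look and compute and a shell command to move; the robot and the scene stay as the last step left them, time stands still between calls to the robot, and variables do not carry over. Pictures are saved under pics/ and viewed, at most 10 in all, crops included, and the job is handed in when it is done.

```bash
mkdir -p pics; ls; cat > h.py <<'E'
import numpy as np, cv2, json
from bench import get_state, get_image, hand_in
def snap(n,fn):
    im=get_image(n); cv2.imwrite('pics/%s.png'%fn,im['pixels'])
    np.savez('pics/%s.npz'%fn,**{k:np.array(v) for k,v in im.items()}); return im
def load(fn): return np.load('pics/%s.npz'%fn)
def ray(c,uv):
    f=210/np.tan(np.radians(float(c['vertical_fov']))/2)
    R=np.array(c['R']);t=np.array(c['t'])
    d=R.T@np.array([(uv[0]-c['cx'])/f,(uv[1]-c['cy'])/f,1]); return -R.T@t,d/np.linalg.norm(d)
def atz(c,uv,z):
    o,d=ray(c,uv); return o+d*(z-o[2])/d[2]
def tri(c1,a,c2,b):
    o1,d1=ray(c1,a);o2,d2=ray(c2,b)
    s=np.linalg.lstsq(np.c_[d1,-d2],o2-o1,rcond=None)[0]
    p,q=o1+s[0]*d1,o2+s[1]*d2
    return (p+q)/2,np.linalg.norm(p-q)
def proj(c,X):
    f=210/np.tan(np.radians(float(c['vertical_fov']))/2)
    p=np.array(c['R'])@X+np.array(c['t']); return p[:2]/p[2]*f+[c['cx'],c['cy']]
E
python3 - <<'E'
from h import *
for n in('top','scene'): 
    c=snap(n,n+'0'); print(n,c['vertical_fov'],c['cx'],c['cy'],-np.array(c['R']).T@c['t'])
a=cv2.imread('pics/top0.png');b=cv2.imread('pics/scene0.png')
E
```

```text
pics
top 42.65790963720915 270.536958550119 216.86964112946023 [ 0.37844709 -0.25943156  1.20712362]
scene 53.0245052857539 277.73075121743113 209.53180444818688 [-0.16544084 -0.65390689  0.52414364]
```

View pics/top0.png

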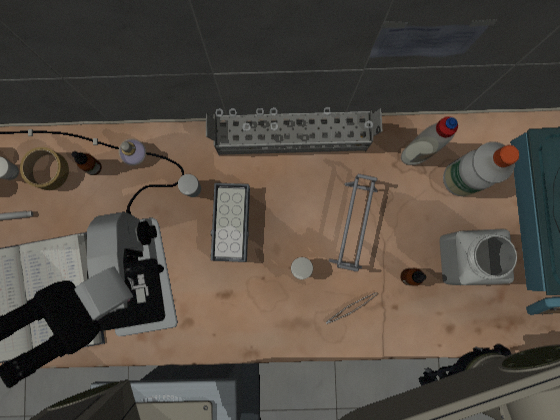

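View pics/scene0.png

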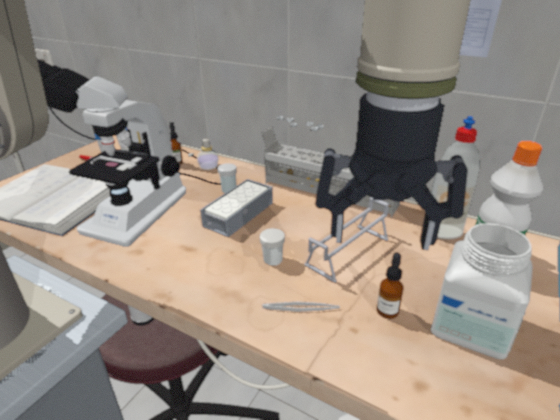

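The top view shows the holder with the tile near (230,222), the drainer near (358,222), the pot and cup near (302,268) and (188,185), and the arm at bottom right. I'll enlarge both areas next.

```bash
python3 - <<'E'
import cv2,numpy as np
a=cv2.imread('pics/top0.png');b=cv2.imread('pics/scene0.png')
A=cv2.resize(a[165:285,170:390],None,fx=3.6,fy=3.6,interpolation=cv2.INTER_CUBIC)
cv2.imwrite('pics/ctop.png',A[:, :792])
B=cv2.resize(b[150:290,190:410],None,fx=3.6,fy=3.6,interpolation=cv2.INTER_CUBIC)
cv2.imwrite('pics/cscene.png',B[:,:792])
E
```

```text
(no output)
```

View pics/ctop.png

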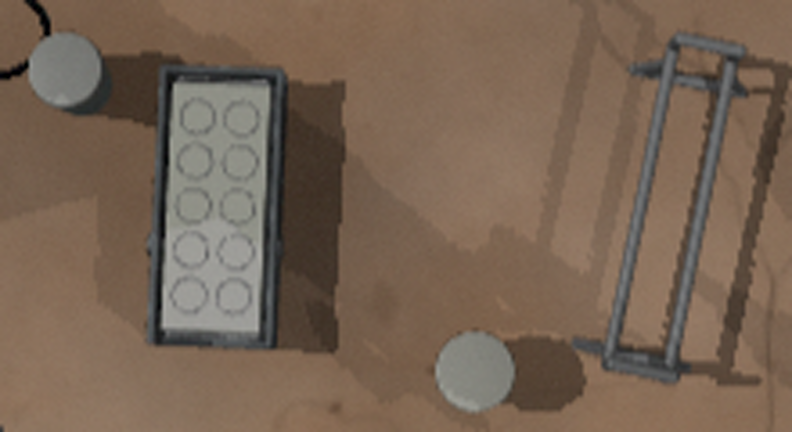

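View pics/cscene.png

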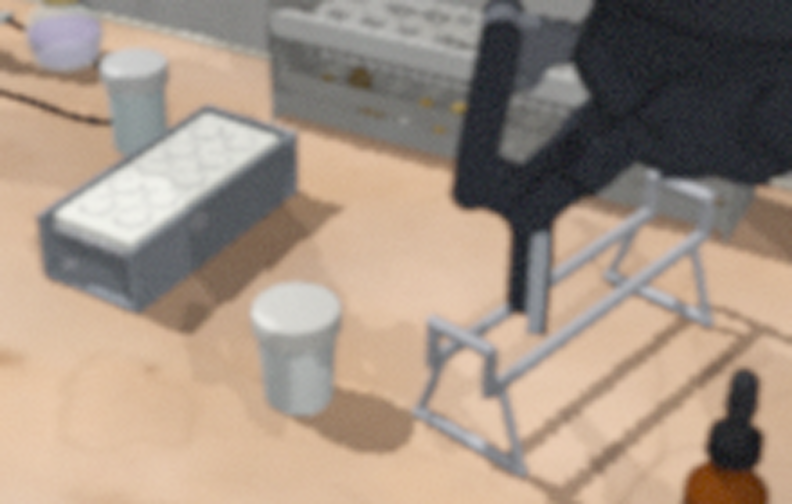

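Top crop: tile corners are at (174,83), (270,83), (260,332) and (163,330). The open end, with the pivot marks, is at the bottom, towards the robot. Drainer rails run from (672,45)-(610,362) and (735,50)-(673,370). The scene crop confirms the open front end, with walls at (42,220), (137,248), (297,133) and (207,106).

```bash
python3 - <<'E'
from h import *
np.set_printoptions(precision=4,suppress=True)
T=load('top0');S=load('scene0')
ft=lambda u:(np.array(u)+.5)/3.6-.5+[170,165]
fs=lambda u:(np.array(u)+.5)/3.6-.5+[190,150]
print('holder top corners / tile corners / drainer ends, stereo')
pairs={'hFL':((160,68),(207,106)),'hFR':((286,70),(297,133)),'hNR':((275,347),(137,248)),'hNL':((149,344),(42,220)),
'dNL80':((607,360),(433,321)),'dNR80':((676,375),(493,350)),'dFR80':((743,48),(712,188)),'cup':((475,371),(296,305)),'pot':((65,69),(134,65))}
for k,(a,b) in pairs.items(): print(k,*tri(T,ft(a),S,fs(b)))
for z,n,cs in((.045,'tile',[(174,83),(270,83),(260,332),(163,330)]),(.046,'holder',[(160,68),(286,70),(275,347),(149,344)]),(.08,'drainer tops',[(675,37),(744,48),(676,375),(607,360)])):
    P=np.array([atz(T,ft(u),z) for u in cs]);print(n,P[:,:2].tolist());m=P.mean(0)
    d=(P[0]+P[1]-P[2]-P[3])/2; print(' c',m[:2],'len',np.linalg.norm(d),'yaw',np.degrees(np.arctan2(d[1],d[0])),'w',np.linalg.norm(P[0]-P[1]),np.linalg.norm(P[3]-P[2]))
print('cup',atz(T,ft((475,371)),.06),'pot',atz(T,ft((65,69)),.066))
print(get_state()['ee_rot'])
E
```

```text
holder top corners / tile corners / drainer ends, stereo
hFL [ 0.5791 -0.1275  0.0441] 0.0014933253917834518
hFR [ 0.5744 -0.203   0.0457] 0.0016222064348661517
hNR [ 0.4077 -0.1938  0.0488] 0.0013380764095418266
hNL [ 0.4125 -0.1185  0.0422] 0.003332299331448182
dNL80 [ 0.3941 -0.3886  0.0745] 0.0017418803038138195
dNR80 [ 0.3838 -0.4271  0.0774] 6.883107205589947e-05
dFR80 [ 0.5737 -0.4743  0.0827] 0.00045962164562593787
cup [ 0.3896 -0.3116  0.0606] 0.00027807053798471434
pot [ 0.5764 -0.0719  0.0629] 0.0005631687691389758
tile [[0.5690512118515647, -0.1353944083199738], [0.5673023947786896, -0.19375871510396925], [0.416599361439659, -0.18430579404231573], [0.41944655601877456, -0.12613962905004003]]
 c [ 0.4931 -0.1599] len 0.1504449120337867 yaw -3.564640534205407 w 0.05839050151806129 0.05823580742876314
holder [[0.5783629688864299, -0.12714721518502153], [0.5748312234067284, -0.2037171567493949], [0.4073608175694173, -0.19314663857865197], [0.4112848847430788, -0.11771994328541707]]
 c [ 0.493  -0.1604] len 0.16757282279358354 yaw -3.420811177141098 w 0.07665134817669512 0.07552870094236966
drainer tops [[0.581863908752071, -0.43500735488431386], [0.5740804317236886, -0.47522214718320377], [0.38381515376819747, -0.4266961554564618], [0.39357425499880716, -0.38721837263268744]]
 c [ 0.4833 -0.431 ] len 0.1953077126827521 yaw -14.274775385971473 w 0.04096110391937955 0.04066614554528595
cup [ 0.3896 -0.3115  0.06  ] pot [ 0.576  -0.0726  0.066 ]
[[ 0.9328  0.3604 -0.0005]
 [ 0.3604 -0.9328  0.0017]
 [ 0.0001 -0.0017 -1.    ]]
```

```bash
cat >> h.py <<'E'
HC,HY=np.array([.493,-.160]),-3.5   # holder centre, yaw
DC,DY=np.array([.484,-.431]),-14.2
def loc(c,yaw,x,y=0):
    a=np.radians(yaw); return c+[x*np.cos(a)-y*np.sin(a), x*np.sin(a)+y*np.cos(a)]
def go(xy,z,yaw):
    s=get_state();R=np.array(s['ee_rot']);p=np.array(s['eef_pos'])
    d=R.T@(np.r_[xy,z]-p)*100; cur=np.degrees(np.arctan2(R[1,0],R[0,0]))
    print('t',s['time_s'],'pos',p.round(4),'F',np.round(s['wrist_force'],1),'gap',round(s['finger_gap'],3),'| shift cm',d.round(2),'turn',round(cur-yaw,2))
E
python3 - <<'E'
from h import *
# check drainer yaw from rails (z=.051 centre line; silhouette mid)
T=load('top0'); ft=lambda u:(np.array(u)+.5)/3.6-.5+[170,165]
for a,b in(((670,60),(614,350)),((731,70),(675,360))):
    p,q=atz(T,ft(a),.051),atz(T,ft(b),.051);print(p,q,np.degrees(np.arctan2(*(p-q)[[1,0]])))
go(loc(HC,HY,-.063),.12,HY)
E
```

```text
[ 0.57312738 -0.43588325  0.051     ] [ 0.3997623  -0.39490225  0.051     ] -13.299758145725866
[ 0.56592213 -0.47230516  0.051     ] [ 0.39282744 -0.43080539  0.051     ] -13.482288986884303
t 0.1 pos [ 0.2162 -0.5592  0.2303] F [ 0.5 -0.1  0.2] gap 1.001 | shift cm [ 34.48 -29.86  11.09] turn 24.63
```

```bash
python3 -m inch '[[3,-2.5,0.5,2,0],[7,-6,1.5,5,0],[11,-9.5,3,8,0],[15,-13,4.5,11,0],[19,-16.5,6,14,0],[23,-20,7.5,17,0],[27,-23.5,9,20,0],[31,-27,10,22.5,0],[34.5,-29.9,11,24.6,0],[34.5,-29.9,11,24.6,0]]' 60
python3 -m inch '[[0,0,0,0,0],[0,0,0,0,0],[0,0,0,0,0],[0,0,0,0,0],[0,0,0,0,0],[0,0,0,0,0],[0,0,0,0,0],[0,0,0,0,0],[0,0,0,0,0],[0,0,0,0,0]]'
python3 - <<'E'
from h import *
go(loc(HC,HY,-.063),.05,HY)
snap('wrist','w1');snap('scene','s1');snap('top','t1')
W=load('w1')
X=[proj(W,np.r_[loc(HC,HY,x,y),.045]) for x in(.075,-.075) for y in(.03,-.03)];print(np.round(X,1))
E
```

```text
time_s: 1.35
eef_pos: [0.4304, -0.1534, 0.12]
ee_rot: [[0.998, -0.057, -0.002], [-0.057, -0.998, 0.002], [-0.002, -0.002, -1.0]]
wrist_force: [0.7, -0.9, 0.5]
finger_gap: 0.001
finger_force: 0.0
time_s: 2.6
eef_pos: [0.4303, -0.1564, 0.1213]
ee_rot: [[0.998, -0.06, -0.0], [-0.06, -0.998, -0.0], [-0.0, 0.0, -1.0]]
wrist_force: [-0.2, -0.9, -0.2]
finger_gap: -0.004
finger_force: 0.0
t 2.6 pos [ 0.4303 -0.1564  0.1213] F [-0.2 -0.9 -0.2] gap -0.004 | shift cm [-0.02 -0.02  7.13] turn 0.04
[[223.7  -4.9]
 [327.2  -4.9]
 [233.8 235.9]
 [317.6 235.9]]
```

View pics/w1.png

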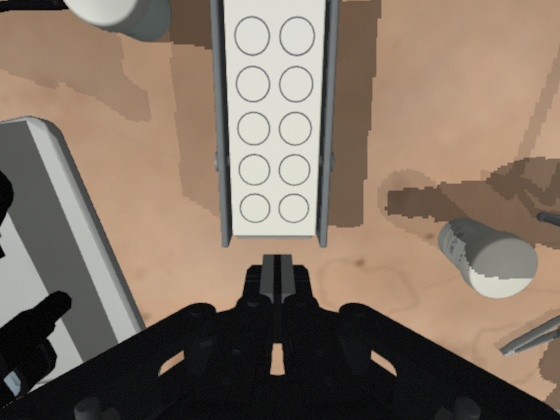

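The wrist view shows the tile's near corners at (232,236) and (316,236). The prediction was (234,236) and (318,236), so the pose agrees to about 1 mm. Pressing now.

```bash
python3 -m inch '[[0,0,2,0,0],[0,0,4,0,0],[0,0,6,0,0],[0,0,6.8,0,0],[0,0,7.2,0,0],[0,0,7.5,0,0],[0,0,7.7,0,0],[0,0,7.9,0,0],[0,0,8.1,0,0],[0,0,8.1,0,0]]'
```

```text
time_s: 4.0
eef_pos: [0.4299, -0.1565, 0.0407]
ee_rot: [[0.998, -0.06, -0.001], [-0.06, -0.998, -0.0], [-0.001, 0.0, -1.0]]
wrist_force: [-4.7, 0.5, 3.8]
finger_gap: 0.005
finger_force: 2.5
```

```bash
python3 -m inch '[[0,0,0.15,0,0],[0,0,0.3,0,0],[0,0,0.45,0,0],[0,0,0.6,0,0],[0,0,0.7,0,0],[0,0,0.8,0,0],[0,0,0.9,0,0],[0,0,1.0,0,0],[0,0,1.0,0,0],[0,0,1.0,0,0]]'; python3 -c "
from h import *
snap('scene','s2')"
```

```text
time_s: 5.25
eef_pos: [0.4297, -0.1565, 0.0304]
ee_rot: [[0.998, -0.06, -0.001], [-0.06, -0.998, -0.0], [-0.001, 0.0, -1.0]]
wrist_force: [-5.7, -0.8, 3.4]
finger_gap: 0.003
finger_force: 2.8
```

```bash
python3 -m inch '[[0,0,0.05,0,0],[0,0,0.1,0,0],[0,0,0.15,0,0],[0,0,0.2,0,0],[0,0,0.2,0,0],[0,0,0.2,0,0],[0,0,0.2,0,0],[0,0,0.2,0,0],[0,0,0.2,0,0],[0,0,0.2,0,0]]'; python3 -c "
from h import *
c=snap('scene','s3')
cv2.imwrite('pics/cs3.png',cv2.resize(c['pixels'][130:270,150:350],None,fx=4,fy=4,interpolation=cv2.INTER_CUBIC))"
```

```text
time_s: 6.55
eef_pos: [0.4299, -0.1566, 0.0297]
ee_rot: [[0.998, -0.06, -0.001], [-0.06, -0.998, -0.0], [-0.001, 0.0, -1.0]]
wrist_force: [-12.1, 3.4, 20.0]
finger_gap: -0.002
finger_force: 11.5
```

View pics/cs3.png

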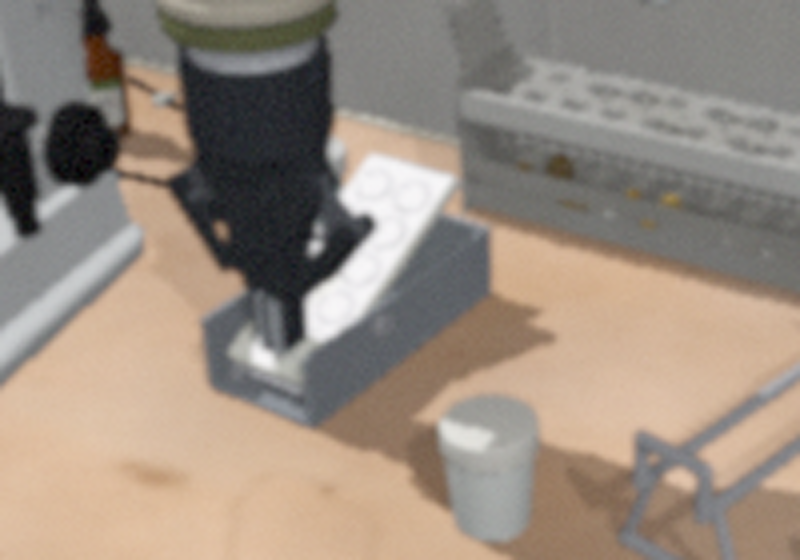

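The force has jumped to 20 N and the tile's far end stands well up, around (410,165) in the crop, so the bed is at its stop. I'll back off and look at the raised end.

```bash
python3 -m inch '[[0,0,-1,0,0],[0,0,-3,0,0],[0,0,-6,0,0],[0,0,-9,0,0],[0,0,-12,0,0],[0,0,-14,0,0.4],[0,0,-14,0,0.85],[0,0,-14,0,0.85],[0,0,-14,0,0.85],[0,0,-14,0,0.85]]' 60; python3 - <<'E'
from h import *
go(loc(HC,HY,.047),.15,HY)
W=snap('wrist','w2');snap('top','t2')
th=.45
def P(s,y,h):  # tile s, height above bench when level
    a,b=s+.023,h-.035
    return np.r_[loc(HC,HY,-.023+a*np.cos(th)-b*np.sin(th),y),.035+a*np.sin(th)+b*np.cos(th)]
im=W['pixels'].copy()
for s in(-.075,.075):
  for y in(.03,-.03):
    X=P(s,y,.045);u=proj(W,X);print(X.round(4),u.round(1));cv2.circle(im,tuple(int(v) for v in u.round()),2,(0,0,255),-1)
cv2.imwrite('pics/w2m.png',im)
E
```

```text
time_s: 7.85
eef_pos: [0.4299, -0.1561, 0.1673]
ee_rot: [[0.998, -0.061, -0.001], [-0.061, -0.998, 0.001], [-0.001, -0.001, -1.0]]
wrist_force: [-0.2, -0.3, -0.2]
finger_gap: 0.847
finger_force: 0.0
t 7.85 pos [ 0.4299 -0.1561  0.1673] F [-0.2 -0.3 -0.2] gap 0.847 | shift cm [1.103e+01 1.000e-02 1.720e+00] turn 0.03
[ 0.4208 -0.1255  0.0214] [243.6 205.9]
[ 0.4171 -0.1854  0.0214] [309.  205.9]
[ 0.5556 -0.1338  0.0866] [226.3  23. ]
[ 0.5519 -0.1937  0.0866] [325.6  23. ]
```

View pics/w2m.png

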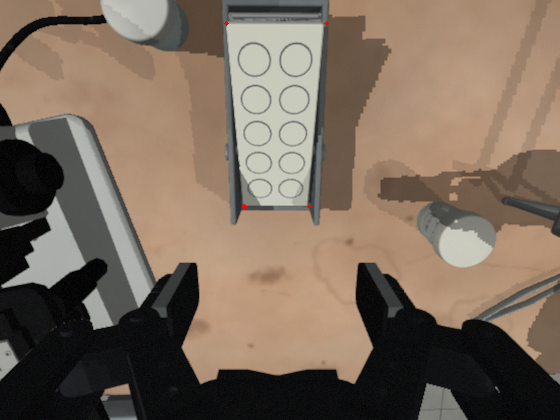

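The predicted corners (red) coincide with the tile's corners at (227,23), (326,23), (244,206) and (310,206), so the tile is fully tipped and hasn't slid. Moving to grasp it.

```bash
python3 -m inch '[[3,0,0,0,0.85],[7,0,0,0,0.85],[10,0,0,0,0.85],[11,0,2,0,0.85],[11,0,5,0,0.85],[11,0,8,0,0.85],[11,0,10,0,0.85],[11,0,11.4,0,0.85],[11,0,11.4,0,0.85],[11,0,11.4,0,0.85]]' 60
python3 -c "
from h import *
go(loc(HC,HY,.047),.053,HY)"
```

```text
time_s: 9.2
eef_pos: [0.5409, -0.1634, 0.0554]
ee_rot: [[0.998, -0.061, 0.002], [-0.061, -0.998, -0.001], [0.002, 0.001, -1.0]]
wrist_force: [-0.8, -0.1, 0.0]
finger_gap: 0.848
finger_force: 0.0
t 9.2 pos [ 0.5409 -0.1634  0.0554] F [-0.8 -0.1  0. ] gap 0.848 | shift cm [-0.11 -0.05  0.24] turn 0.03
```

```bash
python3 -m inch '[[0,0,0,0,0.7],[0,0,0,0,0.6],[0,0,0,0,0.6],[0,0,0,0,0.6],[0,0,0,0,0.6],[0,0,0,0,0.6],[0,0,0,0,0.6],[0,0,0,0,0.6],[0,0,0,0,0.6],[0,0,0,0,0.6]]' 60
python3 -m inch '[[0,0,-0.1,0,0.5],[0,0,-0.3,0,0.5],[0,0,-0.5,0,0.5],[0,0,-0.7,0,0.5],[0,0,-0.9,0,0.5],[0,0,-1.1,0,0.5],[0,0,-1.3,0,0.5],[0,0,-1.5,0,0.5],[0,0,-1.5,0,0.5],[0,0,-1.5,0,0.5]]' 60
python3 -c "
from h import *
c=snap('scene','s4');snap('wrist','w4')
cv2.imwrite('pics/cs4.png',np.vstack([cv2.resize(c['pixels'][130:260,150:350],None,fx=2,fy=2),cv2.resize(load('w4')['pixels'],(400,300))]))"
```

```text
time_s: 10.45
eef_pos: [0.5414, -0.1623, 0.0557]
ee_rot: [[0.998, -0.06, 0.003], [-0.06, -0.998, 0.001], [0.003, -0.001, -1.0]]
wrist_force: [1.6, 5.1, 1.8]
finger_gap: 0.687
finger_force: 63.6
time_s: 11.7
eef_pos: [0.5401, -0.1631, 0.0694]
ee_rot: [[0.998, -0.061, -0.0], [-0.061, -0.998, -0.0], [-0.0, 0.0, -1.0]]
wrist_force: [-0.1, 3.5, -2.1]
finger_gap: 0.688
finger_force: 65.4
```

View pics/cs4.png

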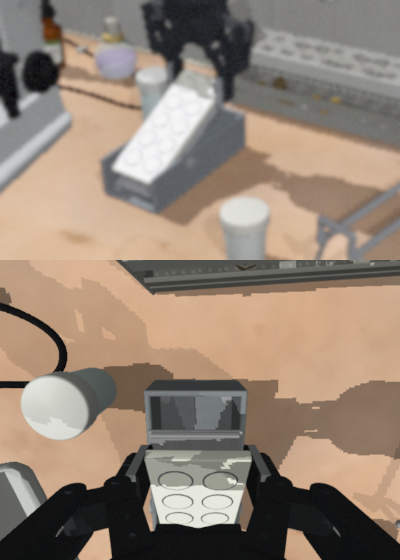

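The tile is gripped across its raised end (gap 0.69, 65 N) and clear of the bed. Lifting on.

```bash
python3 -m inch '[[0,0,-1,0,0.5],[0,0,-2,0,0.5],[0,0,-3.5,0,0.5],[0,0,-5,0,0.5],[0,0,-7,0,0.5],[0,0,-9,0,0.5],[0,0,-11,0,0.5],[0,0,-12,0,0.5],[0,0,-12,0,0.5],[0,0,-12,0,0.5]]' 60
python3 - <<'E'
from h import *
snap('scene','s5');snap('top','t5');snap('wrist','w5')
a=load('s5')['pixels'][60:260,130:410];b=load('t5')['pixels'][150:310,160:400]
cv2.imwrite('pics/c5.png',np.vstack([cv2.resize(a,(420,300)),cv2.resize(b,(420,280))]))
E
```

```text
time_s: 13.05
eef_pos: [0.5397, -0.1628, 0.1884]
ee_rot: [[0.998, -0.061, -0.001], [-0.061, -0.998, 0.001], [-0.001, -0.0, -1.0]]
wrist_force: [0.2, 0.6, -1.6]
finger_gap: 0.682
finger_force: 65.1
```

View pics/c5.png

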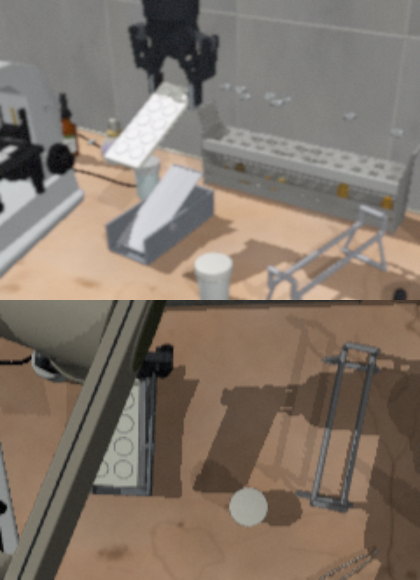

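The tile is held at about 26°, well clear of the holder, and the pot and cup haven't moved. I'll refine the drainer pose by fitting its wire model to both views.

```bash
cat > fit.py <<'E'
from h import *
from scipy.optimize import minimize
ims=[(c:=load(n), cv2.GaussianBlur(cv2.cvtColor(c['pixels'],cv2.COLOR_BGR2HSV)[...,1].astype(np.float32),(0,0),1.5)) for n in('t5','s5')]
L=np.linspace(-.085,.085,60);E=np.linspace(-.016,.016,12)
pts=np.array([(x,y,.051) for x in L for y in(-.018,.018)]+[(x,y,.076) for x in(-.098,.098) for y in E for _ in(0,1,)])
def cost(p,sel=(0,1)):
    a=np.radians(p[2]);X=np.c_[p[0]/100+pts[:,0]*np.cos(a)-pts[:,1]*np.sin(a),p[1]/100+pts[:,0]*np.sin(a)+pts[:,1]*np.cos(a),pts[:,2]]
    s=0
    for i in sel:
        c,g=ims[i];u=np.array([proj(c,x) for x in X],np.float32)
        s+=cv2.remap(g,u[:,0].copy(),u[:,1].copy(),cv2.INTER_LINEAR).mean()
    return s
for sel in((0,),(1,),(0,1)):
    r=min((minimize(cost,[48.4+dx,-43.1+dy,-13.8],args=(sel,),method='Nelder-Mead',options=dict(initial_simplex=[[48.4+dx,-43.1+dy,-13.8],[49.0,-43.1,-13.8],[48.4,-42.7,-13.8],[48.4,-43.1,-12.8]])) for dx in(-.3,.3) for dy in(-.3,.3)),key=lambda r:r.fun)
    print(sel,r.x.round(3),r.fun)
E
python3 fit.py
```

```text
(0,) [ 48.332 -43.213 -14.133] 23.74399757385254
(1,) [ 48.267 -43.162 -14.51 ] 18.262279510498047
(0, 1) [ 48.318 -43.195 -14.301] 42.13813781738281
```

```bash
sed -i 's/^DC,DY=.*/DC,DY=np.array([.4832,-.432]),-14.2/' h.py; python3 -c "
from h import *
go(loc(DC,DY,.059),.14,DY)"
```

```text
t 13.2 pos [ 0.5396 -0.1628  0.1882] F [-0.4 -0.6 -2.1] gap 0.682 | shift cm [ 1.81 28.31  4.8 ] turn 10.73
```

```bash
python3 -m inch '[[0,1.5,0,0.5,0.5],[0.3,4,0,1.5,0.5],[0.5,7.5,0,3,0.5],[0.8,11,0,4.5,0.5],[1,14.5,0,6,0.5],[1.2,18,0,7.5,0.5],[1.5,21.5,0,9,0.5],[1.7,25,0,10,0.5],[1.8,27.3,0,10.7,0.5],[1.8,28.3,0,10.7,0.5]]' 60
python3 -m inch '[[0,0,0.2,0,0.5],[0,0,0.5,0,0.5],[0,0,1,0,0.5],[0,0,1.5,0,0.5],[0,0,2,0,0.5],[0,0,2.5,0,0.5],[0,0,3,0,0.5],[0,0,3,0,0.5],[0,0,3,0,0.5],[0,0,3,0,0.5]]' 60
python3 - <<'E'
from h import *
go(loc(DC,DY,.059),.10,DY)
snap('scene','s6');snap('top','t6');snap('wrist','w6')
a=load('s6')['pixels'][60:310,230:510];b=load('w6')['pixels']
cv2.imwrite('pics/c6.png',np.hstack([cv2.resize(a,(400,357)),cv2.resize(b,(400,300))[:300] if 0 else cv2.copyMakeBorder(cv2.resize(b,(400,300)),0,57,0,0,0)]))
E
```

```text
time_s: 14.45
eef_pos: [0.5399, -0.4487, 0.1885]
ee_rot: [[0.969, -0.247, -0.001], [-0.247, -0.969, 0.0], [-0.001, -0.0, -1.0]]
wrist_force: [-0.2, 0.6, -2.2]
finger_gap: 0.683
finger_force: 65.1
time_s: 15.7
eef_pos: [0.5411, -0.4468, 0.1597]
ee_rot: [[0.97, -0.245, 0.0], [-0.245, -0.97, -0.0], [0.001, 0.0, -1.0]]
wrist_force: [-0.1, 1.0, -1.9]
finger_gap: 0.689
finger_force: 65.1
t 15.7 pos [ 0.5411 -0.4468  0.1597] F [-0.1  1.  -1.9] gap 0.689 | shift cm [-0.08 -0.01  5.97] turn 0.03
```

```bash
python3 -m inch '[[-0.1,0,1,0,0.5],[-0.1,0,2,0,0.5],[-0.1,0,3,0,0.5],[-0.1,0,4,0,0.5],[-0.1,0,5,0,0.5],[-0.1,0,5.6,0,0.5],[-0.1,0,6,0,0.5],[-0.1,0,6.2,0,0.5],[-0.1,0,6.3,0,0.5],[-0.1,0,6.3,0,0.5]]' 60
python3 -m inch '[[0,0,0.1,0,0.5],[0,0,0.2,0,0.5],[0,0,0.3,0,0.5],[0,0,0.4,0,0.5],[0,0,0.4,0,0.5],[0,0,0.4,0,0.5],[0,0,0.4,0,0.5],[0,0,0.4,0,0.5],[0,0,0.4,0,0.5],[0,0,0.4,0,0.5]]' 20
```

```text
time_s: 17.1
eef_pos: [0.5402, -0.4465, 0.0967]
ee_rot: [[0.97, -0.245, 0.0], [-0.245, -0.97, -0.0], [0.001, 0.0, -1.0]]
wrist_force: [0.4, 0.1, -1.5]
finger_gap: 0.68
finger_force: 65.1
time_s: 18.35
eef_pos: [0.5401, -0.4466, 0.0925]
ee_rot: [[0.97, -0.245, 0.0], [-0.245, -0.97, -0.0], [0.0, 0.0, -1.0]]
wrist_force: [4.2, -0.8, 4.0]
finger_gap: 0.685
finger_force: 65.3
```

```bash
python3 -m inch '[[0,0,0.1,0,0.55],[0,0,0.2,0,0.6],[0,0,0.3,0,0.6],[0,0,0.4,0,0.6],[0,0,0.5,0,0.6],[0,0,0.6,0,0.6],[0,0,0.7,0,0.6],[0,0,0.8,0,0.6],[0,0,0.8,0,0.6],[0,0,0.8,0,0.6]]' 20
python3 -c "
from h import *
snap('scene','s7')"
```

```text
time_s: 19.6
eef_pos: [0.5399, -0.4463, 0.0843]
ee_rot: [[0.97, -0.245, -0.0], [-0.245, -0.97, 0.0], [-0.0, -0.0, -1.0]]
wrist_force: [3.1, -0.1, 4.1]
finger_gap: 0.69
finger_force: 64.6
```

The force stays steady at about 4 N, so the tile is rotating in the pads and its low end is sliding along the rails. Lowering further.

```bash
python3 -m inch '[[0,0,0.2,0,0.6],[0,0,0.4,0,0.6],[0,0,0.6,0,0.6],[0,0,0.8,0,0.6],[0,0,1.0,0,0.6],[0,0,1.2,0,0.6],[0,0,1.4,0,0.6],[0,0,1.6,0,0.6],[0,0,1.8,0,0.6],[0,0,2.0,0,0.6]]' 20
python3 -m inch '[[0,0,0.2,0,0.6],[0,0,0.4,0,0.6],[0,0,0.6,0,0.6],[0,0,0.8,0,0.6],[0,0,1.0,0,0.6],[0,0,1.2,0,0.6],[0,0,1.4,0,0.6],[0,0,1.6,0,0.6],[0,0,1.6,0,0.6],[0,0,1.6,0,0.6]]' 20
python3 - <<'E'
from h import *
go(loc(DC,DY,.059),.04,DY)
snap('scene','s8');snap('top','t8');snap('wrist','w8')
a=load('s8')['pixels'][130:310,280:500];b=load('w8')['pixels']
cv2.imwrite('pics/c8.png',np.hstack([cv2.resize(a,(500,409)),cv2.copyMakeBorder(cv2.resize(b,(300,225)),0,184,0,0,0)]))
E
```

```text
time_s: 20.9
eef_pos: [0.5399, -0.4463, 0.0641]
ee_rot: [[0.97, -0.245, -0.0], [-0.245, -0.97, 0.0], [-0.0, -0.0, -1.0]]
wrist_force: [2.6, -1.2, 3.9]
finger_gap: 0.689
finger_force: 63.6
time_s: 22.15
eef_pos: [0.5397, -0.4462, 0.048]
ee_rot: [[0.97, -0.245, -0.001], [-0.245, -0.97, 0.0], [-0.001, -0.0, -1.0]]
wrist_force: [1.1, -1.0, 2.8]
finger_gap: 0.687
finger_force: 63.3
t 22.15 pos [ 0.5397 -0.4462  0.048 ] F [ 1.1 -1.   2.8] gap 0.687 | shift cm [0.08 0.01 0.8 ] turn 0.03
```

View pics/c8.png

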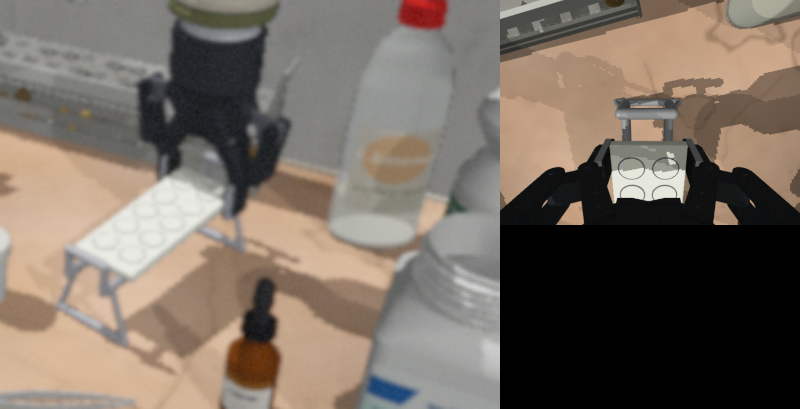

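The view shows the tile nearly flat on the rails with fingers beside it. I'll check numerically whether it is centred before the last lowering.

```bash
python3 - <<'E'
from h import *
W=load('w8');S=load('s8');T=load('t8')
# tile far edge in wrist image: bright column profile around mid
g=cv2.cvtColor(W['pixels'],cv2.COLOR_BGR2HSV)
mid=proj(W,np.r_[loc(DC,DY,.07),.068]).round().astype(int);print('mid',mid)
for r in range(190,290,4): print(r,g[r,mid[0]-20:mid[0]+20].mean(0).round().astype(int),end=' ; ')
print()
for x,z in((.075,.06),(.075,.07),(.08,.07),(.085,.07),(.094,.076),(.102,.076)): print('w',x,z,proj(W,np.r_[loc(DC,DY,x),z]).round(1))
for x,z in((-.075,.063),(-.08,.063),(-.085,.063),(-.094,.08),(-.102,.08)):
    print('s',x,[proj(S,np.r_[loc(DC,DY,x,y),z]).round(1).tolist() for y in(.03,-.03)],'top',proj(T,np.r_[loc(DC,DY,x),z]).round(1))
E
```

```text
mid [275 269]
190 [ 74   3 125] ; 194 [ 88   2 149] ; 198 [ 13  77 181] ; 202 [60  5 70] ; 206 [ 83   4 112] ; 210 [ 77   2 136] ; 214 [ 82   3 143] ; 218 [ 68   3 139] ; 222 [ 14  19 122] ; 226 [ 13  83 185] ; 230 [ 13  83 182] ; 234 [ 13  83 184] ; 238 [ 13  85 196] ; 242 [ 14  84 198] ; 246 [ 13  85 198] ; 250 [ 14  84 198] ; 254 [ 14  84 198] ; 258 [ 13  83 199] ; 262 [ 14  79 182] ; 266 [32 19 98] ; 270 [ 33  19 109] ; 274 [ 33  18 135] ; 278 [ 34  19 137] ; 282 [ 33  18 130] ; 286 [ 33  19 128] ; 
w 0.075 0.06 [275.3 250.2]
w 0.075 0.07 [275.2 260.6]
w 0.08 0.07 [275.2 249.2]
w 0.085 0.07 [275.2 237.5]
w 0.094 0.076 [275. 221.]
w 0.102 0.076 [275.  200.1]
s -0.075 [[313.0, 236.7], [338.8, 250.1]] top [349.5 256.4]
s -0.08 [[311.3, 237.8], [337.0, 251.4]] top [349.  258.7]
s -0.085 [[309.5, 239.0], [335.3, 252.7]] top [348.5 261. ]
s -0.094 [[306.5, 233.5], [332.7, 247.2]] top [348.7 265.1]
s -0.102 [[303.6, 235.4], [329.8, 249.3]] top [347.9 268.8]
```

The far edge sits at row 264, against a prediction of 263 for a centred tile, so it is centred to about 1 mm. Lowering the last 8 mm.

```bash
python3 -m inch '[[0,0,0.1,0,0.6],[0,0,0.2,0,0.6],[0,0,0.3,0,0.6],[0,0,0.4,0,0.6],[0,0,0.5,0,0.6],[0,0,0.6,0,0.6],[0,0,0.65,0,0.6],[0,0,0.7,0,0.6],[0,0,0.7,0,0.6],[0,0,0.7,0,0.6]]' 20
```

```text
time_s: 23.55
eef_pos: [0.5402, -0.4464, 0.0415]
ee_rot: [[0.97, -0.245, 0.0], [-0.245, -0.97, -0.0], [0.0, 0.0, -1.0]]
wrist_force: [2.4, -1.0, 2.7]
finger_gap: 0.687
finger_force: 63.3
```

```bash
python3 -m inch '[[0,0,0.05,0,0.6],[0,0,0.1,0,0.6],[0,0,0.15,0,0.6],[0,0,0.15,0,0.6],[0,0,0.15,0,0.6],[0,0,0.15,0,0.6],[0,0,0.15,0,0.6],[0,0,0.15,0,0.6],[0,0,0.15,0,0.6],[0,0,0.15,0,0.6]]' 20
```

```text
time_s: 24.8
eef_pos: [0.54, -0.4464, 0.0398]
ee_rot: [[0.97, -0.245, 0.0], [-0.245, -0.97, -0.0], [0.0, 0.0, -1.0]]
wrist_force: [3.0, -1.5, 4.3]
finger_gap: 0.688
finger_force: 63.3
```

```bash
python3 -m inch '[[0,0,0.05,0,0.6],[0,0,0.1,0,0.6],[0,0,0.15,0,0.6],[0,0,0.15,0,0.6],[0,0,0.15,0,0.6],[0,0,0.15,0,0.6],[0,0,0.15,0,0.6],[0,0,0.15,0,0.6],[0,0,0.15,0,0.6],[0,0,0.15,0,0.6]]' 20
```

```text
time_s: 26.05
eef_pos: [0.5401, -0.4464, 0.039]
ee_rot: [[0.97, -0.245, 0.0], [-0.245, -0.97, -0.0], [0.0, 0.0, -1.0]]
wrist_force: [0.4, 0.9, 8.7]
finger_gap: 0.687
finger_force: 63.9
```

The force has risen to 8.7 N with little further travel, so the tile is seated. Releasing and retreating.

```bash
python3 -m inch '[[0,0,0,0,0.7],[0,0,0,0,0.73],[0,0,0,0,0.76],[0,0,0,0,0.8],[0,0,0,0,0.85],[0,0,0,0,0.9],[0,0,0,0,0.9],[0,0,0,0,0.9],[0,0,0,0,0.9],[0,0,0,0,0.9]]' 20
python3 -m inch '[[0,0,-0.5,0,0.9],[0,0,-1.5,0,0.9],[0,0,-3,0,0.9],[0,0,-5,0,0.9],[0,0,-8,0,0.9],[-2,5,-11,0,0.9],[-5,10,-14,0,0.9],[-8,15,-17,0,0.9],[-10,-0,-18,0,0.9],[-10,-5,-18,0,0.9]]'
python3 - <<'E'
from h import *
snap('wrist','w9');snap('top','t9');snap('scene','s9')
go(loc(DC,DY,-.1),.25,DY)
T=load('t9');S=load('s9')
for n,c in(('top',T),('scene',S)):
    h=cv2.cvtColor(c['pixels'],cv2.COLOR_BGR2HSV)
    m=((h[...,1]<45)&(h[...,2]>(140))).astype(np.uint8)
    u=proj(c,np.r_[loc(DC,DY,0),.063]);m=cv2.morphologyEx(m,cv2.MORPH_OPEN,np.ones((3,3)))
    k,l,st,ce=cv2.connectedComponentsWithStats(m);i=l[int(u[1]),int(u[0])]
    print(n,u.round(1),i,st[i],ce[i].round(1))
    if i:
        r=cv2.minAreaRect(np.argwhere(l==i)[:,::-1].astype(np.float32));print(r)
        for q in cv2.boxPoints(r): print(atz(c,q,.063).round(4))
    print([proj(c,np.r_[loc(DC,DY,x,y),.063]).round(1).tolist() for x,y in((.075,.03),(.075,-.03),(-.075,-.03),(-.075,.03))])
    for k,p in(('cup',np.r_[.3896,-.3115,.06]),('pot',np.r_[.576,-.0726,.066])):
        q=proj(c,p);a,b=int(q[0]),int(q[1]);o=load('top0' if n=='top' else 'scene0')['pixels'].astype(int)
        print(k,q.round(),np.abs(c['pixels'].astype(int)-o)[b-15:b+15,a-15:a+15].mean())
E
```

```text
time_s: 27.3
eef_pos: [0.54, -0.4463, 0.0383]
ee_rot: [[0.97, -0.245, -0.0], [-0.245, -0.97, 0.0], [-0.0, -0.0, -1.0]]
wrist_force: [-0.2, 0.1, -0.2]
finger_gap: 0.898
finger_force: 0.0
time_s: 28.55
eef_pos: [0.4436, -0.4456, 0.2165]
ee_rot: [[0.968, -0.249, 0.002], [-0.249, -0.968, -0.002], [0.002, 0.001, -1.0]]
wrist_force: [1.1, 0.4, 0.2]
finger_gap: 0.901
finger_force: 0.0
t 28.7 pos [ 0.4452 -0.4423  0.2161] F [ 0.4 -0.6 -0.2] gap 0.897 | shift cm [-6.56 -1.95 -3.4 ] turn 0.18
top [356.6 222. ] 0 [     0      0    560    420 231340] [282.4 208.7]
[[350.0, 185.1], [377.4, 191.1], [363.4, 259.5], [335.6, 253.3]]
cup [302. 268.] 20.53851851851852
pot [188. 184.] 13.995555555555555
scene [350.  226.3] 31 [ 308  207   77   49 1766] [347.6 230.1]
((348.83343505859375, 231.59210205078125), (32.62908172607422, 78.33152770996094), 58.32453155517578)
[ 0.4078 -0.3769  0.063 ]
[ 0.6118 -0.4345  0.063 ]
[ 0.5258 -0.4989  0.063 ]
[ 0.3503 -0.4384  0.063 ]
[[359.7, 205.9], [384.7, 216.7], [338.8, 250.1], [313.0, 236.7]]
cup [272. 235.] 7.70962962962963
pot [227. 167.] 12.161111111111111
```

```bash
python3 -m inch '[[-1,1,0,0,0.9],[-4,2,-1,0,0.9],[-7,3,-1,0,0.9],[-10,4,-1,0,0.9],[-13,5,-1,0,0.9],[-16,6,-1,0,0.9],[-19,6,-1,0,0.9],[-19,6,-1,0,0.9],[-19,6,-1,0,0.9],[-19,6,-1,0,0.9]]'
python3 - <<'E'
from h import *
c=snap('top','t10');snap('scene','s10')
s=get_state();print(np.round(s['eef_pos'],3),np.round(s['wrist_force'],1))
cv2.imwrite('pics/f.png',np.vstack([cv2.resize(c['pixels'][170:280,160:400],(640,293),interpolation=cv2.INTER_CUBIC),cv2.resize(load('s10')['pixels'][130:290,190:470],(525,300),interpolation=cv2.INTER_CUBIC)[:, :].copy() if 0 else cv2.resize(load('s10')['pixels'][140:270,190:474],(640,293),interpolation=cv2.INTER_CUBIC)]))
for f0,f1,n in(('top0','t10','top'),('scene0','s10','scene')):
    a,b=load(f0)['pixels'],load(f1)['pixels'];C=load(f1)
    for k,p in(('cup',(.3896,-.3115,.06)),('pot',(.576,-.0726,.066))):
        q=proj(C,np.array(p)).round().astype(int);t=a[q[1]-13:q[1]+13,q[0]-13:q[0]+13]
        r=cv2.matchTemplate(b[q[1]-25:q[1]+25,q[0]-25:q[0]+25],t,cv2.TM_CCOEFF_NORMED);print(n,k,cv2.minMaxLoc(r)[1],cv2.minMaxLoc(r)[3],'(unmoved=12,12)')
E
```

```text
time_s: 29.95
eef_pos: [0.246, -0.4568, 0.2245]
ee_rot: [[0.97, -0.245, 0.0], [-0.245, -0.97, -0.0], [0.0, 0.0, -1.0]]
wrist_force: [0.2, 0.3, 0.0]
finger_gap: 0.9
finger_force: 0.0
[ 0.246 -0.456  0.224] [ 0.4 -0.3  0.4]
top cup 0.9792972207069397 (12, 12) (unmoved=12,12)
top pot 0.9953758716583252 (12, 12) (unmoved=12,12)
scene cup 0.9754875898361206 (12, 12) (unmoved=12,12)
scene pot 0.9537671208381653 (12, 12) (unmoved=12,12)
```

```bash
python3 - <<'E'
from h import *
C=load('t10');h=cv2.cvtColor(C['pixels'],cv2.COLOR_BGR2HSV);u=proj(C,np.r_[loc(DC,DY,0),.063])
for s in(-.09,-.08,-.077,-.075,-.073,-.07,-.05,.05,.07,.073,.075,.077,.08,.09):
    q=proj(C,np.r_[loc(DC,DY,s),.063]).round().astype(int);print(s,h[q[1],q[0]],end=';')
print()
for s in(-.045,-.036,-.033,-.031,-.029,-.027,-.02,0,.02,.027,.029,.031,.033,.036,.045):
    q=proj(C,np.r_[loc(DC,DY,.01,s),.063]).round().astype(int);print(s,h[q[1],q[0]],end=';')
E
```

```text
-0.09 [50  9 84];-0.08 [ 15  85 126];-0.077 [ 25  10 161];-0.075 [ 35  10 161];-0.073 [ 35   9 162];-0.07 [ 39  11 164];-0.05 [ 24   8 160];0.05 [ 21  12 153];0.07 [ 19  20 139];0.073 [15  6 82];0.075 [ 98  10 106];0.077 [120   5 104];0.08 [12 16 81];0.09 [ 14  97 126];
-0.045 [14 89 89];-0.036 [14 93 82];-0.033 [13 85 84];-0.031 [15 79 84];-0.029 [ 20   9 162];-0.027 [ 26  11 161];-0.02 [ 23  13 161];0 [ 34  13 163];0.02 [ 25  10 161];0.027 [ 30   8 161];0.029 [ 22  36 127];0.031 [ 14  88 124];0.033 [ 15  93 123];0.036 [ 13  87 123];0.045 [ 13  85 129];
```

```bash
python3 - <<'E'
from h import *
from scipy.ndimage import map_coordinates as mc
for n in('t10','s10'):
    C=load(n);g=cv2.cvtColor(C['pixels'],cv2.COLOR_BGR2GRAY).astype(float)
    def prof(f,xs): return np.array([np.mean([mc(g,[[v[1]],[v[0]]],order=1)[0] for v in f(x)]) for x in xs])
    e=lambda x:[proj(C,np.r_[loc(DC,DY,x,y),.063]) for y in np.linspace(-.026,.026,15) if abs(abs(y)-.018)>.006]
    w=lambda y:[proj(C,np.r_[loc(DC,DY,x,y),.063]) for x in np.linspace(-.06,.06,25)]
    for lab,f,a,b in(('near',e,-.088,-.066),('far',e,.066,.088),('right',w,-.04,-.022),('left',w,.022,.04)):
        xs=np.arange(a,b,.001);p=prof(f,xs);d=np.gradient(p);i=np.abs(d).argmax();print(n,lab,xs[i].round(4),p.round().astype(int).tolist())
E
```

```text
t10 near -0.078 [65, 70, 80, 92, 101, 108, 110, 111, 115, 125, 137, 151, 159, 160, 160, 161, 161, 160, 159, 157, 154, 151]
t10 far 0.071 [160, 160, 158, 151, 138, 118, 95, 82, 81, 84, 83, 80, 75, 70, 69, 73, 81, 89, 94, 96, 98, 100]
t10 right -0.03 [73, 73, 73, 73, 74, 74, 74, 75, 77, 91, 120, 147, 159, 160, 157, 151, 147, 147]
t10 left 0.029 [148, 149, 154, 159, 160, 159, 152, 133, 114, 106, 107, 108, 108, 108, 108, 108, 108, 108]
s10 near -0.086 [152, 157, 164, 171, 177, 183, 188, 194, 200, 207, 214, 221, 226, 230, 232, 233, 234, 233, 232, 231, 230, 228]
s10 far 0.073 [230, 227, 223, 217, 209, 199, 188, 176, 164, 153, 144, 137, 132, 128, 126, 124, 122, 120, 119, 119, 119, 118]
s10 right -0.031 [181, 180, 180, 179, 178, 178, 180, 185, 194, 204, 214, 222, 227, 229, 229, 228, 226, 225]
s10 left 0.022 [187, 179, 173, 168, 164, 159, 155, 149, 144, 139, 135, 132, 131, 132, 132, 133, 132, 133]
```

```bash
python3 -c "
from bench import hand_in
print(hand_in())"
```

```text
the job is handed in; nothing more can be done
None
```

The job is handed in at about 30 s: the tile was tipped up, lifted out and set down face up on the drainer rails, about 3 mm off centre lengthwise (left as is, since nudging it risked more), and the pot and cup have not moved.

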